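Open the tile jig to its end stop

TASK

Open the tile sizing jig for the next, larger tile: with a fingertip press the red lock button on the blue carriage, keep it held down while you push the carriage along its rail right up against the grey end stop, then let go so that the button springs up and locks it there. Push only, do not force the carriage along while it is locked, and leave the tile, the cups and everything else standing where they are.

Things in the scene. Friction and masses are not known exactly. Their poses are not given: they have to be found in the camera images.
- jig: Tile sizing jig, fixed to the table: white base board 210 x 400 mm, 12 mm thick, with a straight aluminium rail 50 mm wide and 400 mm long along one long side. Origin on the table surface, under the middle of the rail; its y axis runs along the rail towards the grey end stop, its x axis across it, away from the tile bed (the bed spans x = -170 to -25 mm), z up.
- carriage (a joint): Position of the blue carriage along the rail, m: grows along jig +y from 0 to 0.16 (against the end stop); starts at 0 to 0.06. Carriage 86 mm wide, 100 mm long, deck 60 mm above the table, middle at jig y = -40 mm + joint value; a thin steel blade reaches over the bed. Its brake holds it fast (over 40 N) while the button is up; with the button 2 mm or more down it slides with about 2 N drag.
- lock_button (a joint): How far the red lock button on the carriage is pressed, m: 0 up (locked), 0.006 fully down. Straight down; the spring takes about 4 N to begin and 7 N fully down; it springs back when let go.
- button_top (a point): Centre of the top face of the round red lock button, 42 mm in diameter, standing 10 mm above the blue deck (70 mm above the table when up). It rides on the carriage, 20 mm behind (jig -y) the carriage's middle, over the middle of the rail, and sinks as it is pressed.
- block_face (a point): Top middle of the upright face of the blue block that stands across the deck just ahead (jig +y) of the button, 26 mm from the button's centre; the block is 86 mm wide, 26 mm thick, 36 mm higher than the deck (96 mm above the table). A finger on the button can push the carriage against this face.
- end_stop (a point): Top middle of the near face of the grey end stop block (70 x 24 mm, 50 mm high over the board) at the +y end of the rail, 62 mm above the table.
- tile: Loose fired clay tile 100 x 100 x 9 mm lying on the jig's bed; origin under its centre. Leave alone.
- coffee_cup: Lidded paper cup, 84 mm wide, 112 mm high, behind the rail; origin under its centre. Leave alone.
- clay_fox: Small grey clay fox, 60 mm wide, 97 mm high, behind the rail; origin under its centre. Leave alone.
- glaze_bowl: Blue bowl, 90 mm wide, 50 mm high, behind the rail; origin under its centre. Leave alone.
- tool_pot: White pot of modelling tools, 76 mm wide, about 200 mm high over the tools, off the jig's -y end; origin under its centre. Leave alone.
- spatula: Wooden-handled spatula 200 mm long lying off the jig's +y end. Leave alone.

How it is judged (in metres and radians):
On the way, in this order (a step that is already met when the one before it is completed fails the run):
1. the lock button is pressed while the carriage still stands well short of the end stop (value of joint lock_button above 0.002 m and value of joint carriage below 0.085 m), for 0.1 s.
2. the carriage is on its way, past 110 mm, with the button held down (value of joint lock_button above 0.001 m and value of joint carriage above 0.11 m).
3. the carriage reaches the end stop with the button held down (value of joint lock_button above 0.001 m and value of joint carriage above 0.156 m), for 0.1 s.
At the end, for the whole second after the job is handed in: The carriage stands within 4 mm of its end stop, at rest, with the lock button up again (less than 0.8 mm down), and every loose thing is within 15 mm of where it stood (value of joint carriage above 0.156 m and value of joint lock_button below 0.0008 m and velocity of joint carriage below 0.005 m/s and distance of each of tile, coffee_cup, clay_fox, glaze_bowl, tool_pot, spatula from where it was at the start of the episode below 0.015 m); the robot touches nothing.
It fails at once if the carriage is forced along while its lock button is up (velocity of joint carriage above 0.02 m/s and value of joint lock_button below 0.0005 m).
It fails at once if a bystander is moved, lifted or carried (more than 15 mm) (distance of any of tile, coffee_cup, clay_fox, glaze_bowl, tool_pot, spatula from where it was at the start of the episode above 0.015 m).
It fails at once if a bystander is knocked over (angle between any of tile, coffee_cup, clay_fox, glaze_bowl, tool_pot, spatula's own z axis and vertical above 0.4 rad).
It also fails if it takes over 42 s, if anything falls off the work surface, if the arm or the gripper's body presses on something with over 40 N, if the wrist force passes 120 N, or if a joint passes its speed limit or range.

ROBOT

A 6-joint arm with a two-finger parallel gripper is mounted at the origin on the work surface. World frame = base frame: x ahead of the robot, y to its left, z up, the work surface at z = 0. Lengths are in mm, angles in rad, forces in N, time in s.
With the tool pointing down it reaches from about 375 to 975 mm from the base axis. Payload 3.8 kg.
Tool frame: the origin (TCP) lies on the mounting face of the last link; the fingertips stand 166 mm ahead of it and the grasp point (between the pads) lies 147 mm ahead of it (robot.grasp_offset is the distance from the TCP to the grasp point, in mm); z points along the fingers, y is the line along which they close (so a half turn about z gives the same grasp; the last joint's range is limited). The gripper opens to 88 mm and grips with 3 to 60 N. Pads are 18 mm wide; open, the fingers measure 123 mm over their backs; the gripper's body (75 mm by 187 mm) begins 45 mm behind the grasp point.
Start: joints at [1.096, 0.264, 1.604, -0, 1.274, -0.037], TCP at [286.163, 611.335, 404.706] pointing down, gripper open.
Joint ranges: [-2.63, 2.63], [-0.94, 2.18], [0.31, 2.57], [-1.31, 4.45], [0, 2.66], [-2.55, 2.55]. Speed limits (rad/s): [2.57, 2.57, 3.14, 3.14, 3.14, 3.14].

INTERFACE

Orientations are given as a unit quaternion [w, x, y, z].
In Python, from workcell import robot, optics gives the robot as it stands. The module is installed in compiled form; this text tells all that it offers.
- The arm moves only by the shell command python3 -m crank 'ROWS' [OPENING] [FORCE]. ROWS is JSON, a list of rows, each a list of 4 numbers: the shift along the tool's x, y, z in cm, then the turn about the tool's z in rad. A call has 1 to 8 rows; each row shifts and turns the commanded pose from where the row before left it, along the tool's axes as they then stand; what a row does not reach is not made up. A row lasts 1/10 s, in which the tool goes at most 50 mm and 8.59 degrees, less where a joint would pass 70% of its speed; a pose out of reach is approached as far as the arm can. A call with a gripper value outside its range is refused whole. OPENING is the opening, from -1 (shut) to 1 (fully open), set as the call begins (- or left out, the last holds). The fingers move at their own pace and stop on an object; FORCE is the grip in N (left out, the last holds). Time passes only in rows, so rows that do not move let the fingers close. It gives the time, the measured TCP pose, the force, the opening and the grip force at its end, in the units of the state.
- robot.state(): the state, without advancing time (a new reading comes with each control period).
- optics.camera(name): name is "scene" or "side" or "wrist"; returns the picture (420x560x3 uint8, blue, green, red); there is no depth.
- optics.camera_params(name): a dict with "fx", "fy", "cx", "cy" (pixels), "position" and "attitude" of the camera in the world; the wrist camera has in their place "tool_from_camera" (4x4, takes a point from camera to tool coordinates, whose origin is the TCP and whose axes are the flange's). Camera axes: x right, y up, looking along -z (the intrinsics and any distortion apply to the point x, -y, -z); pixel columns grow to the right and rows downward; lengths in mm; the calibration is good to about 2 mm. A picture is of the moment at which its call begins: read the wrist's pose just before it. camera_params takes no time and is no camera call.
- robot.job_done(): hands the job in; it is judged then, once.
The state is a dict: "time_s": time; "joints": joint angles; "qd": joint speeds; "effort": joint torques, N m; "ee_pos": TCP position; "eef_rot": TCP orientation; "ft_force": force on the tool from outside, world axes, zero at the start; "torque": the same for the moment, N m; "finger_gap": finger opening in mm; "grasp_force": force on a finger pad.
Only numpy, scipy, OpenCV 4.12 (cv2) and the standard library are available. Lean on these libraries where they do the work, as an engineer would, in place of code of your own. Each camera call takes 0.05 s, during which the arm holds its last target. There are 200 camera calls.

## Working session

There is one attempt and no reset: what is moved stays moved. The work goes in short steps, Python scripts to look and compute and a shell command to move; the robot and the scene stay as the last step left them, time stands still between calls to the robot, and variables do not carry over. Pictures are saved under pics/ and viewed, at most 10 in all, crops included, and the job is handed in when it is done.

```bash
mkdir -p pics
python3 - <<'E'
from workcell import robot, optics
import cv2
s=robot.state(); print({k:s[k] for k in('time_s','ee_pos','eef_rot','finger_gap','ft_force')})
for n in("scene","side","wrist"):
    cv2.imwrite(f"pics/{n}0.png",optics.camera(n)); print(n,optics.camera_params(n))
E
```

```text
{'time_s': 0.0, 'ee_pos': array([286.02454678, 611.00642385, 403.3950659 ]), 'eef_rot': array([-2.65819682e-04,  2.17166086e-01,  9.76134026e-01, -1.08829501e-03]), 'finger_gap': 88.05892139290891, 'ft_force': array([-0.56858251,  0.02173594, -0.55559304])}
scene {'fx': 483.2416210205983, 'fy': 483.2416210205983, 'cx': 282.2467693178524, 'cy': 211.0392936853777, 'position': array([1292.05002964,  557.90950943,  853.8668259 ]), 'attitude': array([0.41821495, 0.19034084, 0.3845154 , 0.80063382])}
side {'fx': 462.4029345003637, 'fy': 462.4029345003637, 'cx': 277.30485852952717, 'cy': 213.27555631819922, 'position': array([ 345.66012873, -885.84600154,  845.92153912]), 'attitude': array([ 0.8992654 ,  0.42179847, -0.03987621, -0.10870913])}
wrist {'fx': 294.50067775448764, 'fy': 294.50067775448764, 'cx': 279.5088202802828, 'cy': 209.2329905545984, 'tool_from_camera': array([[-1.01230521e-03,  9.52378241e-01,  3.04917466e-01,
         7.95644699e+01],
       [ 9.99999456e-01,  1.04045881e-03,  7.01643323e-05,
        -4.16984465e-01],
       [-2.50431080e-04,  3.04917372e-01, -9.52378776e-01,
         2.04930812e+01],
       [ 0.00000000e+00,  0.00000000e+00,  0.00000000e+00,
         1.00000000e+00]])}
```

View pics/scene0.png

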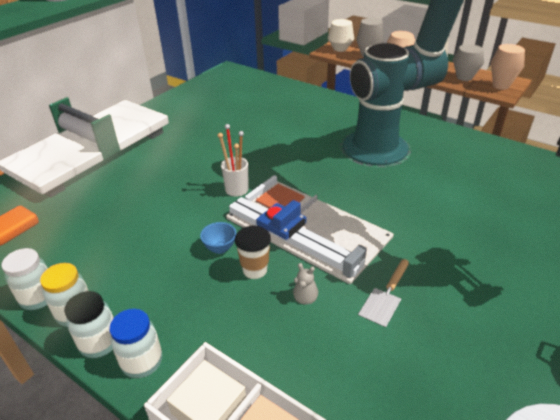

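View pics/side0.png

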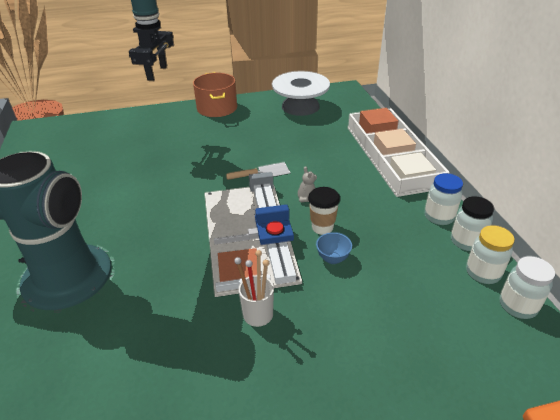

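View pics/wrist0.png

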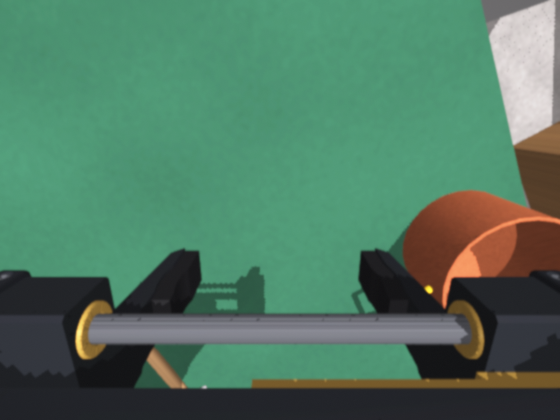

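The scene view shows the red button at about (273,212), the end stop at (354,260), and the cup, fox and bowl beside the rail. In the side view the button is at about (275,229) and the stop at (262,181). The wrist view shows only the table and the orange pot. I'll enlarge both jig views.

Run:
```python
import cv2
a=cv2.imread("pics/scene0.png")[165:305,215:405]; cv2.imwrite("pics/sc.png",cv2.resize(a,None,fx=4,fy=4,interpolation=cv2.INTER_CUBIC))
a=cv2.imread("pics/side0.png")[155:305,195:365]; cv2.imwrite("pics/si.png",cv2.resize(a,None,fx=4,fy=4,interpolation=cv2.INTER_CUBIC))
```

```text
(no output)
```

View pics/sc.png

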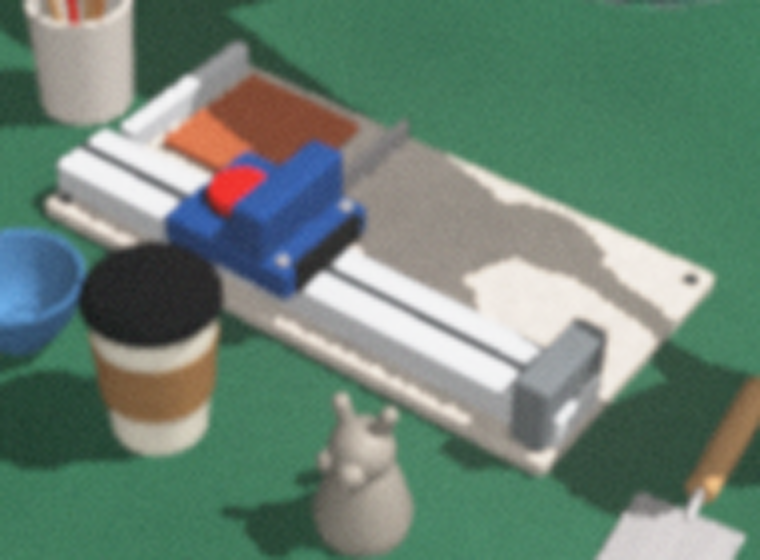

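View pics/si.png

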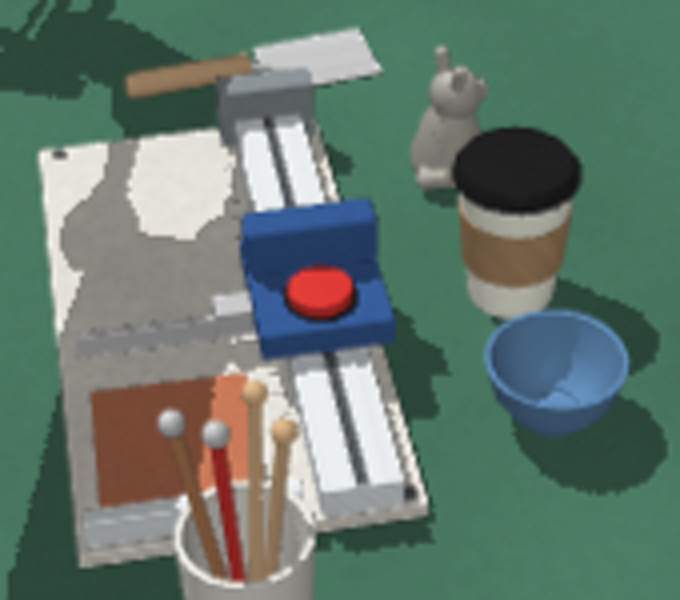

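The crops show these points (crop pixels, scene / side):

| Point | Scene | Side |
|---|---|---|
| Button | (238,188) | (321,289) |
| Block top near edge | (235,207)–(308,147) | about (310,215) |
| Stop near top edge, middle | (546,346) | (268,90) |
| Board corner | (712,275) | (40,150) |
| Board corner | (45,205) | (428,510) |

The cup stands close to the rail. The next step is to triangulate and fit the jig pose.

```bash
cat > h.py <<'E'
import numpy as np
from workcell import robot, optics
from scipy.spatial.transform import Rotation as R
from scipy.optimize import least_squares
def q(w): return R.from_quat(np.r_[w[1:],w[0]])
def proj(n,P,pose=None):
    c=optics.camera_params(n)
    if pose is None: p=(np.atleast_2d(P)-c['position'])@q(c['attitude']).as_matrix()
    else:
        T=c['tool_from_camera']; t=(np.atleast_2d(P)-pose[0])@q(pose[1]).as_matrix()
        p=(t-T[:3,3])@T[:3,:3]
    return np.c_[c['cx']-c['fx']*p[:,0]/p[:,2], c['cy']+c['fy']*p[:,1]/p[:,2]]
E
python3 - <<'E'
from h import *
sc=lambda u,v:np.array([u/4+215,v/4+165]); si=lambda u,v:np.array([u/4+195,v/4+155])
pts={'button':(sc(238,188),si(321,289)),'stop':(sc(546,346),si(268,90)),'block':(sc(272,177),si(309,216)),
 'c_far':(sc(712,277),si(40,150)),'c_near':(sc(45,205),si(428,512)),'railend':(sc(80,143),si(360,492)),'cup':(sc(150,290),si(517,165)),'fox':(sc(365,430),si(455,90)),'foxbase':(sc(365,540),si(440,185))}
for n,(a,b) in pts.items():
    r=least_squares(lambda P:np.r_[proj('scene',P)[0]-a,proj('side',P)[0]-b],[700,200,50]); print(n,r.x.round(1),r.fun.round(1))
def model(p):
    x,y,t,j=p; L=np.array([[0,-60+j,70],[0,188,62],[0,-34+j,96],[-170,200,12],[40,-200,12],[0,-200,35]],float)
    if 1: L[1,1]=p[4]
    L[2,1]=-60+j+26
    c,s=np.cos(t),np.sin(t); return np.c_[x+c*L[:,0]-s*L[:,1],y+s*L[:,0]+c*L[:,1],L[:,2]]
k=['button','stop','block','c_far','c_near']
def f(p):
    M=model(p)[:5]; return np.r_[(proj('scene',M)-[pts[i][0] for i in k]).ravel(),(proj('side',M)-[pts[i][1] for i in k]).ravel()]
best=min((least_squares(f,[700,200,t,30,180]) for t in (-2,-1,0,1,2,3)),key=lambda r:r.cost)
print(best.x.round(3),best.fun.round(1)); print(model(best.x).round(1))
E
```

```text
button [526.3 -25.6  66.2] [-0.2  0.1 -0.2 -0.1]
stop [538.6 205.9  60.4] [-0.5  0.4 -0.6 -0.4]
block [530.3   8.4  96. ] [ 1.  -0.6  1.1  0.6]
c_far [371.5 241.3   9.8] [ 0.1 -0.1  0.1  0.1]
c_near [ 556.8 -170.3    5. ] [-0.4  0.2 -0.4 -0.2]
railend [ 515.7 -169.7   33. ] [-0.2  0.1 -0.2 -0.1]
cup [668.1  16.5 106.1] [-0.1  0.1 -0.2 -0.1]
fox [664.6 159.6  70.5] [-1.1  0.7 -1.5 -0.8]
foxbase [660.9 162.2 -21.3] [ 0.1 -0.1  0.2  0.1]Traceback (most recent call last):
  File "<stdin>", line 15, in <module>
  File "<stdin>", line 15, in <genexpr>
    return func(*args, **kwargs)
    vector_fun = VectorFunction(
        fun_wrapped,
    ...<6 lines>...
        workers=workers
    )
    self._update_fun()
    ~~~~~~~~~~~~~~~~^^
    self.f = self.fun_wrapped(xp_copy(self.x))
             ~~~~~~~~~~~~~~~~^^^^^^^^^^^^^^^^^
    return np.atleast_1d(self.fun(x))
                         ~~~~~~~~^^^
    return self.f(x, *self.args, **self.kwargs)
           ~~~~~~^^^^^^^^^^^^^^^^^^^^^^^^^^^^^^
  File "<stdin>", line 14, in f
  File "<stdin>", line 8, in model
ValueError: too many values to unpack (expected 4)
```

Run:
```python
from h import *
sc=lambda u,v:np.array([u/4+215,v/4+165]); si=lambda u,v:np.array([u/4+195,v/4+155])
A=np.array([sc(238,188),sc(546,346),sc(272,177),sc(712,277),sc(45,207),sc(80,143)]);B=np.array([si(321,289),si(268,90),si(309,216),si(40,150),si(428,512),si(360,492)])
def model(p):
    x,y,t,j,rz=p; L=np.array([[0,-60+j,70],[0,170,62],[0,-34+j,96],[-170,200,12],[40,-200,12],[0,-200,rz]],float)
    c,s=np.cos(t),np.sin(t); return np.c_[x+c*L[:,0]-s*L[:,1],y+s*L[:,0]+c*L[:,1],L[:,2]]
f=lambda p:np.r_[(proj('scene',model(p))-A),(proj('side',model(p))-B)].ravel()
r=least_squares(f,[526,15,-.06,10,33],x_scale=[10,10,.1,10,10]); print(r.x.round(3)); print(r.fun.reshape(2,6,2).round(1)); print(model(r.x).round(1))
```

```text
[ 5.29683e+02  3.23610e+01 -5.90000e-02  5.44100e+00  3.27290e+01]
[[[ 0.8 -0.5]
  [-2.1 -0.5]
  [ 0.1 -1.8]
  [ 0.4 -0.5]
  [-0.7 -2. ]
  [-0.1  0.9]]

 [[-0.5 -2.1]
  [-0.  -0.2]
  [ 0.6  1.8]
  [ 0.  -0.7]
  [-0.  -2.4]
  [ 0.5 -0.9]]]
[[ 526.5  -22.1   70. ]
 [ 539.7  202.1   62. ]
 [ 528.     3.9   96. ]
 [ 371.7  242.    12. ]
 [ 557.9 -169.6   12. ]
 [ 517.9 -167.3   32.7]]
```

The fit agrees to about 3 mm: jig yaw is -0.059 rad, the button is near (526,-24), and travel is about 155 mm. With tool y across the rail, the gripper body clears the cup. I'll swing over there with the fingers shut.

```bash
python3 -m crank '[[-4.5,-1,0,0.075],[-4.5,-1,0,0.075],[-4.5,-1,0,0.075],[-4.5,-1,0,0.075],[-4.5,-1,0,0.075],[-4.5,-1,0,0.075],[-4.5,-1,0,0.075],[-4.5,-1,0,0.075]]' -1 20
python3 -m crank '[[-4.5,-1,0,0.075],[-4.5,-1,0,0.075],[-4.5,-1,0,0.075],[-4.5,-1,0,0.075],[-4.5,-1,0,0.075],[-4.5,-1,0,0.075],[-4.5,-1,0,0.075],[0,0,0,0]]'
```

```text
time_s: 0.95
ee_pos: [507.4, 320.7, 404.3]
eef_rot: [-0.0, 0.497, 0.868, -0.0]
ft_force: [0.4, -0.3, 0.2]
finger_gap: 26.6
grasp_force: 0.0
time_s: 1.75
ee_pos: [534.3, 0.2, 404.4]
eef_rot: [0.0, 0.707, 0.708, -0.001]
ft_force: [-0.9, 0.5, -0.3]
finger_gap: 0.6
grasp_force: 0.0
```

```bash
python3 -m crank '[[-2.7,-0.9,0,0.06],[0,0,0,0],[0,0,0,0]]'
python3 - <<'E'
from h import *
import cv2
s=robot.state(); p=(s['ee_pos'],s['eef_rot']); im=optics.camera('wrist'); cv2.imwrite('pics/w1.png',im)
m=cv2.inRange(cv2.cvtColor(im,cv2.COLOR_BGR2HSV),(0,190,120),(6,255,255)); n,l,st,c=cv2.connectedComponentsWithStats(m); print([(st[i],c[i].round(1)) for i in range(1,n) if st[i][4]>80])
print(p, proj('wrist',[[526.5,-24,70],[528,4,96],[539.7,202,62],s['ee_pos']+[0,0,-166]],p).round(1))
E
```

```text
time_s: 2.05
ee_pos: [526.3, -22.0, 404.5]
eef_rot: [-0.0, 0.725, 0.689, 0.0]
ft_force: [-0.1, 0.5, -0.4]
finger_gap: 0.1
grasp_force: 0.0
[(array([ 261,  177,   38,   34, 1030], dtype=int32), array([279.8, 193.1]))]
(array([526.25586459, -21.95793832, 404.53928784]), array([-3.24006615e-04,  7.25127929e-01,  6.88614064e-01,  2.31025083e-04])) [[280.4 192.5]
 [280.5 171.6]
 [282.1 -55.9]
 [280.5 265.4]]
```

View pics/w1.png

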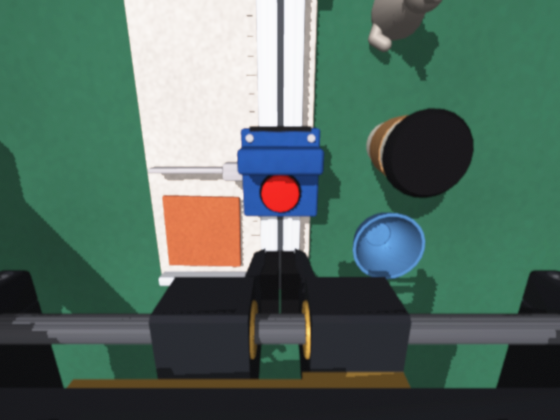

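The wrist view shows the button at (280,193), within a pixel of the prediction, and the block just ahead of it at (280,160). The cup at (430,150) and the bowl at (390,245) are clear of the fingers. I'll put the tip 10 mm ahead of the button centre, short of the block, and descend.

```bash
python3 -m crank '[[0.8,0,4,0],[0,0,4,0],[0,0,4,0],[0,0,2,0],[0,0,1,0],[0,0,0.6,0],[0,0,0,0],[0,0,0,0]]'
```

```text
time_s: 2.9
ee_pos: [527.6, -14.2, 250.1]
eef_rot: [0.001, 0.725, 0.689, 0.001]
ft_force: [-0.2, -0.2, 0.7]
finger_gap: 0.6
grasp_force: 0.0
```

```bash
python3 -m crank '[[0,0,0.7,0],[0,0,0.4,0],[0,0,0.2,0],[0,0,0,0],[0,0,0,0]]';python3 -m crank '[[0,0,0.2,0],[0,0,0,0],[0,0,0,0]]'
```

```text
time_s: 3.4
ee_pos: [526.7, -14.5, 235.8]
eef_rot: [-0.0, 0.725, 0.688, -0.0]
ft_force: [-0.8, -0.5, 0.4]
finger_gap: 0.5
grasp_force: 0.5
time_s: 3.7
ee_pos: [526.8, -14.4, 234.0]
eef_rot: [0.0, 0.725, 0.688, 0.0]
ft_force: [-1.3, 0.2, 3.0]
finger_gap: 0.3
grasp_force: 1.6
```

Contact is at a TCP height of about 235 mm. Now I'll press deeper.

```bash
python3 -m crank '[[0,0,0.2,0],[0,0,0.2,0],[0,0,0,0],[0,0,0,0]]'
```

```text
time_s: 4.1
ee_pos: [526.8, -14.4, 230.4]
eef_rot: [0.0, 0.725, 0.689, 0.0]
ft_force: [-2.6, -0.6, 7.2]
finger_gap: -0.1
grasp_force: 3.9
```

The button is down with about 7 N on the tip. I'll push along the rail gently at first.

```bash
python3 -m crank '[[0.3,0,0,0],[0.4,0,0,0],[0.5,0,0,0],[0.5,0,0,0],[0.5,0,0,0],[0.5,0,0,0],[0.5,0,0,0],[0,0,0,0]]'
```

```text
time_s: 4.9
ee_pos: [528.5, 17.9, 230.4]
eef_rot: [0.0, 0.725, 0.689, 0.0]
ft_force: [-2.6, 1.7, 6.9]
finger_gap: 0.9
grasp_force: 3.8
```

```bash
python3 -m crank '[[0.6,0,0,0],[0.8,0,0,0],[0.8,0,0,0],[0.8,0,0,0],[0.8,0,0,0],[0.8,0,0,0],[0.6,0,0,0],[0,0,0,0]]'
python3 - <<'E'
from h import *
import cv2
cv2.imwrite('pics/w2.png',optics.camera('wrist'))
cv2.imwrite('pics/s2.png',cv2.resize(optics.camera('side')[130:280,195:365],None,fx=4,fy=4))
E
```

```text
time_s: 5.7
ee_pos: [531.3, 70.2, 230.4]
eef_rot: [-0.0, 0.725, 0.689, 0.0]
ft_force: [-2.9, 1.3, 6.9]
finger_gap: 0.0
grasp_force: 3.6
```

View pics/s2.png

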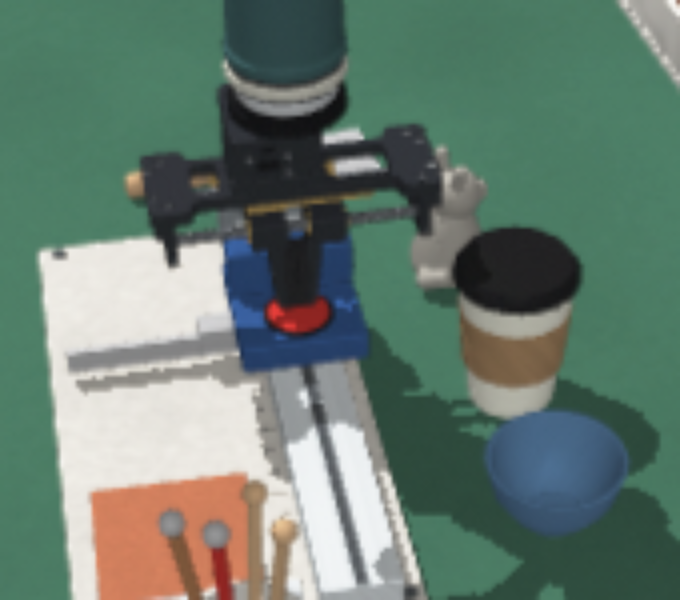

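The side view shows the carriage moving with the finger (button at crop (298,315)) and the bystanders untouched. I'll go on, then creep to the stop.

```bash
python3 -m crank '[[0.6,0,0,0],[0.8,0,0,0],[0.8,0,0,0],[0.8,0,0,0],[0.8,0,0,0],[0.8,0,0,0],[0.6,0,0,0],[0.4,0,0,0]]'
python3 -m crank '[[0.3,0,0,0],[0.3,0,0,0],[0.3,0,0,0],[0,0,0,0]]'
```

```text
time_s: 6.6
ee_pos: [534.2, 125.6, 230.3]
eef_rot: [0.0, 0.725, 0.689, -0.0]
ft_force: [-2.7, -2.1, 7.1]
finger_gap: 0.5
grasp_force: 3.7
time_s: 7.0
ee_pos: [534.7, 134.6, 230.4]
eef_rot: [0.0, 0.725, 0.689, 0.0]
ft_force: [-2.7, -1.4, 6.7]
finger_gap: 0.6
grasp_force: 3.5
```

```bash
python3 -m crank '[[0.3,0,0,0],[0.2,0,0,0],[0.2,0,0,0],[0,0,0,0]]'
python3 -m crank '[[0.2,0,0,0],[0.2,0,0,0],[0,0,0,0]]'
python3 -m crank '[[0.2,0,0,0],[0.2,0,0,0],[0,0,0,0]]'
```

```text
time_s: 7.4
ee_pos: [535.1, 141.5, 230.4]
eef_rot: [0.0, 0.725, 0.689, 0.0]
ft_force: [-2.6, -0.3, 7.0]
finger_gap: 0.5
grasp_force: 3.6
time_s: 7.7
ee_pos: [535.4, 144.9, 230.3]
eef_rot: [0.001, 0.725, 0.689, -0.0]
ft_force: [-1.5, -3.5, 7.4]
finger_gap: 0.7
grasp_force: 3.5
time_s: 8.0
ee_pos: [535.7, 147.6, 230.4]
eef_rot: [0.002, 0.725, 0.689, -0.001]
ft_force: [-1.2, -11.3, 8.7]
finger_gap: 0.4
grasp_force: 7.2
```

The axial force rose to 11 N, so the carriage is against the stop. I'll hold, then lift straight up, because backing off first could drag it.

```bash
python3 -m crank '[[0.1,0,0,0],[0,0,0,0],[0,0,0,0],[0,0,0,0]]'
python3 -m crank '[[0,0,-0.3,0],[0,0,-0.4,0],[0,0,-0.6,0],[0,0,-2,0],[0,0,-4,0],[0,0,-4,0],[0,0,-4,0],[0,0,0,0]]'
python3 - <<'E'
from h import *
import cv2
s=robot.state(); print(s['ee_pos'],s['ft_force'])
a=cv2.resize(optics.camera('wrist')[:300,80:480],None,fx=1.2,fy=1.2); b=cv2.resize(optics.camera('scene')[165:305,215:405],None,fx=3,fy=3)
cv2.imwrite('pics/e1.png',b); cv2.imwrite('pics/e2.png',a)
E
```

```text
time_s: 8.4
ee_pos: [535.8, 147.8, 230.4]
eef_rot: [0.002, 0.725, 0.689, -0.002]
ft_force: [-2.3, -14.4, 8.0]
finger_gap: 0.8
grasp_force: 9.1
time_s: 9.2
ee_pos: [537.4, 150.9, 389.3]
eef_rot: [0.003, 0.725, 0.688, 0.005]
ft_force: [0.8, 0.5, 0.3]
finger_gap: 0.4
grasp_force: 0.0
[537.42757409 150.89183746 389.34326424] [0.84987662 0.50941021 0.28956871]
```

View pics/e1.png

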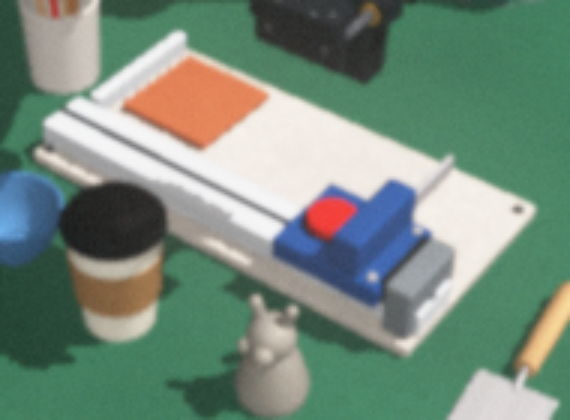

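View pics/e2.png

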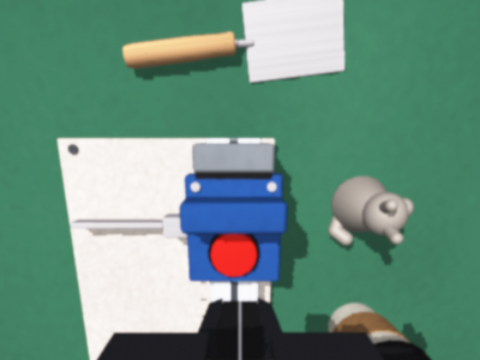

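Both views show the carriage's black bumper against the grey stop (wrist crop (233,174)), with the button up and everything else in place. Handing in.

```bash
python3 -m crank '[[0,0,0,0],[0,0,0,0],[0,0,0,0]]' >/dev/null; python3 -c "
from workcell import robot
print(robot.job_done())"
```

```text
the job is handed in; nothing more can be done
None
```

The carriage is against the end stop and locked with the button up, nothing else was disturbed as far as the final pictures show, and the job is handed in; the hand-in returned no verdict.

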